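# Spring the hidden drawer of a display base

### The job

The display base lies upside down on the bench and its hidden drawer is held shut by a spring catch behind the small hole in the upturned underside. Take the slim round dowel out of the rack, push it down through the hole onto the catch until the drawer springs out, then stand the dowel back in the rack and let go. Leave the two other pieces of wood in the rack, and leave the glue bottle alone.

Things in the scene. Friction and masses are not known exactly. Their poses are not given: they have to be found in the camera images.
- dowel_center (a point): Slim round beech dowel, 16 mm thick, 170 mm long, 30 g, upright and loose in one of the rack's three bays (which one varies): the slimmest and tallest piece there. Point at its centre, 85 mm from either end; z along it, up. Grip it 35 to 65 mm above its centre, clear of the rim. Bystanders in the other bays: round stub 42 mm thick, 100 tall; square stick 30 mm, 115 tall: too thick for the hole.
- rack: Plywood rack fixed on the bench: open-topped box 62 (x) by 182 (y) by 75 mm high, walls and floor 6 mm, three bays in a row along its y with centres at y = -59, 0 and +59 mm, each 50 by 52 mm inside. Origin at the centre of its underside, on the bench. Put back, the dowel may stand or lean in its bay.
- catch_hole (a point): Centre of the 36 mm hole in the base (fixed wooden box 200 x 200 x 90 mm), at its top face; z up, -x towards the drawer side; box centre 40 mm to -x. Board 12 mm thick. Below it a flat 56 mm steel catch plate, top 40 mm under the top face, sprung up with 3 to 8 N. Pushed down 10 mm (dowel end 50 mm deep) it frees the drawer; hard stop at 18 (58 deep). Let go, it rises; the drawer stays out.
- drawer (a joint): Travel of the spring-loaded drawer out of the box's -x side, in m: 0 shut, 0.05 fully out. Its front is a pale wooden panel 176 mm wide, 68 mm high. Once freed it springs out by itself within half a second, with about 5 N.
There are look-alikes about, which are no part of the job. Leave any pink, purple or yellow look-alike of the rack alone.

How it is judged:
By the outcome, as a careful person would: the job done as asked, in the order asked, and still so for the second after the job is handed in, with the robot touching nothing.
It also fails if it takes over 58 s, if anything falls off the work surface, if the arm or the gripper's body presses on something with over 40 N, if the wrist force passes 120 N, or if a joint passes its speed limit or range.

### The arm

A 6-joint arm with a two-finger parallel gripper is mounted at the origin on the work surface. World frame = base frame: x ahead of the robot, y to its left, z up, the work surface at z = 0. Lengths are in mm, angles in rad, forces in N, time in s.
With the tool pointing down it reaches from about 200 to 875 mm from the base axis. Payload 3.4 kg.
Tool frame: the origin (TCP) lies midway between the tips of the shut fingers; the grasp point (between the pads) lies 19 mm behind it; z points along the fingers, y is the line along which they close (so a half turn about z gives the same grasp; the last joint's range is limited). The gripper opens to 94 mm and grips with 3 to 60 N. Pads are 16 mm wide; open, the fingers measure 119 mm over their backs; the gripper's body (75 mm by 177 mm) begins 78 mm behind the grasp point.
Start: joints at [1.171, 0.276, 1.505, -0, 1.361, -0.121], TCP at [158.258, 552.829, 205.493] pointing down, gripper open.
Joint ranges: [-2.89, 2.89], [-0.75, 2.08], [0.22, 2.7], [-1.18, 4.32], [0.11, 2.71], [-2.7, 2.7]. Speed limits (rad/s): [2.57, 2.57, 3.14, 3.14, 3.14, 3.14].

### API

Orientations are given as a 3x3 rotation matrix whose columns are the frame's x, y, z axes.
In Python, from bench import bot gives the robot as it stands. The module is installed in compiled form; this text tells all that it offers.
- The arm moves only by the tool drive_tool, never from a script. Its argument "deltas" is a list of rows, each a list of 7 numbers: the shift along the tool's x, y, z in mm, then the turn, a rotation vector about the tool's x, y, z in rad, then the closure, from -1 (fully open) to 1 (shut), so that 0 is half open. In form: [[x, y, z, rx, ry, rz, jaw], ...]. A call has 1 to 10 rows; each row shifts and turns the commanded pose from where the row before left it, along the tool's axes as they then stand; what a row does not reach is not made up. A row lasts 1/12 s, in which the tool goes at most 41.7 mm and 7.16 degrees, less where a joint would pass 70% of its speed; a pose out of reach is approached as far as the arm can. A call with a gripper value outside its range is refused whole. The fingers move at their own pace and stop on an object; "force" is the grip in N (left out, the last holds). Time passes only in rows, so rows that do not move let the fingers close. It gives the time, the measured TCP pose, the force, the opening and the grip force at its end, in the units of the state.
- bot.get_state(): the state, without advancing time (a new reading comes with each control period).
- bot.camera(name): name is "scene" or "top"; returns a dict with "frame" (420x560x3 uint8, red, green, blue), "mtx" (3x3 intrinsics, pixels), "eye" and "orientation" of the camera in the world. Camera axes: x right, y down, z forward; pixel columns grow to the right and rows downward; lengths in mm; the calibration is good to about 2 mm. A picture is of the moment at which its call begins. There is no depth.
- bot.hand_in(): hands the job in; it is judged then, once.
The state is a dict: "clock": time; "joint_pos": joint angles; "joint_vel": joint speeds; "tau": joint torques, N m; "eef_pos": TCP position; "orientation": TCP orientation; "contact_force": force on the tool from outside, world axes, zero at the start; "moment": the same for the moment, N m; "width": opening from 0.0 (shut) to 1.0 (fully open); "grasp_force": force on a finger pad.
Only numpy, scipy, OpenCV 4.12 (cv2) and the standard library are available. Lean on these libraries where they do the work, as an engineer would, in place of code of your own. Each camera call takes 0.05 s, during which the arm holds its last target. There are 200 camera calls.

## Working session

There is one attempt and no reset: what is moved stays moved. The work goes in short steps, Python scripts to look and compute and a tool call to move; the robot and the scene stay as the last step left them, time stands still between calls to the robot, and variables do not carry over. Pictures are saved under pics/ and viewed, at most 10 in all, crops included, and the job is handed in when it is done.

Besides the shell and the picture viewer there is one more tool, called after "Emit:" as name(argument=value, ...), one argument or row to a line, values as JSON. drive_tool: Moves the arm, as the interface text tells. Its arguments: {"type":"object","properties":{"deltas":{"type":"array","items":{"type":"array","items":{"type":"number"}}},"force":{"type":"number"}},"required":["deltas"]}

```bash
mkdir -p pics
cat > h.py <<'E'
import numpy as np, cv2
from bench import bot
def snap(n,f):
    c=bot.camera(n); cv2.imwrite('pics/'+f,cv2.cvtColor(c['frame'],cv2.COLOR_RGB2BGR)); np.savez('pics/'+n+'.npz',**c); return c
def ray(c,u,v):
    d=np.array(c['orientation'])@np.linalg.inv(c['mtx'])@np.array([u,v,1.]); return np.array(c['eye']),d
def onz(c,u,v,z):
    e,d=ray(c,u,v); return e+d*(z-e[2])/d[2]
def proj(c,p):
    q=np.array(c['mtx'])@np.array(c['orientation']).T@(np.array(p,float)-c['eye']); return q[:2]/q[2]
E
python3 - <<'E'
from h import *
for n in('scene','top'):
    c=snap(n,n+'1.png'); print(n,c['eye'],np.round(c['orientation'],3).tolist(),c['mtx'][0])
s=bot.get_state();print(s['clock'],s['eef_pos'],np.round(s['orientation'],3),s['width'])
E
```

```text
scene [942.94174803 -86.00659501 823.60927162] [[0.483, 0.733, -0.479], [0.876, -0.402, 0.268], [0.004, -0.549, -0.836]] [392.11580594   0.         277.42704694]
top [ 393.27326224  167.02554582 1209.73133315] [[0.008, -0.994, 0.109], [-1.0, -0.008, -0.001], [0.002, -0.109, -0.994]] [417.12039923   0.         272.89875947]
0.1 [158.05038451 552.35872561 204.71680397] [[-0.961  0.275 -0.001]
 [ 0.275  0.961 -0.001]
 [ 0.    -0.002 -1.   ]] 0.9977993609041932
```

View pics/scene1.png

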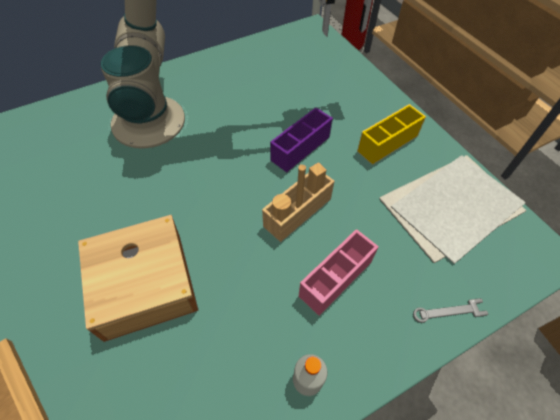

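View pics/top1.png

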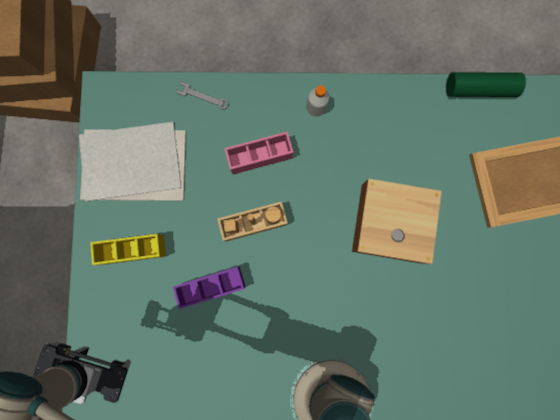

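The scene view shows the wooden rack at about (298,205), with the dowel in the middle bay (top near (302,168)), and the hole at (130,250). In the top view the rack is near (253,221) and the hole near (398,236). I'll crop both for detail.

Run:
```python
import cv2,numpy as np
s=cv2.imread('pics/scene1.png');t=cv2.imread('pics/top1.png')
def cr(i,x,y,w,h,k): return cv2.resize(i[y:y+h,x:x+w],(w*k,h*k),interpolation=cv2.INTER_CUBIC)
a=np.hstack([cr(t,210,190,90,60,4),cr(t,350,175,100,60*1,4)]) ; b=np.hstack([cr(s,255,155,90,90,4),cr(s,75,210,100,90,4)])
cv2.imwrite('pics/crop1.png',np.vstack([a,b])[:600]); print(a.shape,b.shape)
```

```text
(240, 760, 3) (360, 760, 3)
```

View pics/crop1.png

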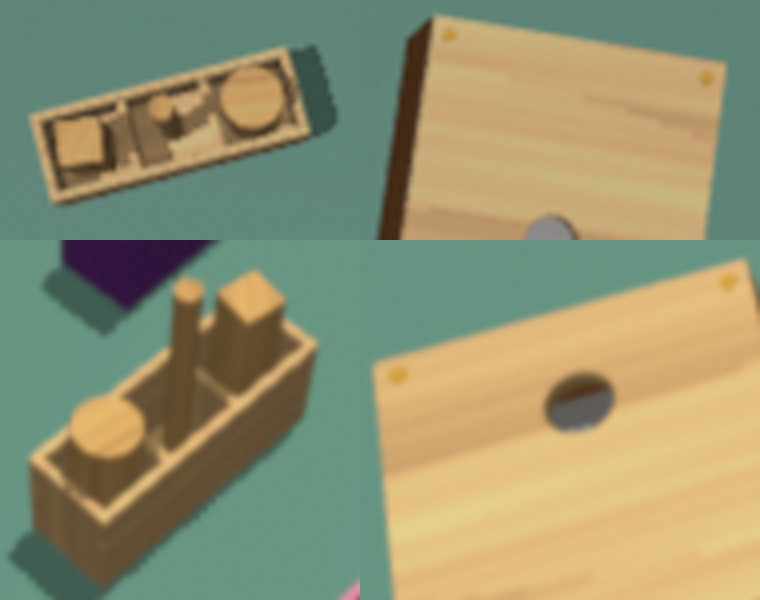

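The crops show the dowel's top disc at top (250.2,216.7) and scene (302,167.5), with the round stub and square stick on either side. The hole is at scene (130,250.8). The box top corners are also clear.

Run:
```python
from h import *
C={n:dict(np.load(f'pics/{n}.npz')) for n in('scene','top')}
def tri(a,b):
    e1,d1=ray(C['top'],*a);e2,d2=ray(C['scene'],*b)
    t=np.linalg.lstsq(np.c_[d1,-d2],e2-e1,rcond=None)[0]; p,q=e1+t[0]*d1,e2+t[1]*d2
    return (p+q)/2,np.linalg.norm(p-q)
print('dowel top',tri((250.2,216.7),(302,167.5)))
for n,pts in (('top',[(30,115),(290,47),(310,133),(55,204)]),):
    P=np.array([onz(C[n],210+x/4,190+y/4,75)[:2] for x,y in pts]);print(P.round(1),P.mean(0),[np.linalg.norm(P[i]-P[(i+1)%4]).round(1) for i in range(4)])
P=np.array([onz(C['scene'],255+x/4,155+y/4,75)[:2] for x,y in [(30,220),(105,283),(317,104)]]);print('scene rim',P.round(1))
# hole: dark/grey low-saturation blob in the top
for n,(x,y,w,h) in {'top':(380,215,40,40),'scene':(110,235,40,32)}.items():
    f=C[n]['frame'][y:y+h,x:x+w]; s=cv2.cvtColor(f,cv2.COLOR_RGB2HSV)
    m=((f[...,0]<165)|(s[...,1]<60)).astype(np.uint8)
    k,l,st,c=cv2.connectedComponentsWithStats(m); i=1+st[1:,4].argmax(); print(n,st[i],c[i]+[x,y],onz(C[n],*(st[i,:2]+(st[i,2:4]-1)/2+[x,y]),90),onz(C[n],*(c[i]+[x,y]),90))
# box top corners
P=[onz(C['top'],350+x/4,175+y/4,90)[:2].round(1) for x,y in[(433-360,15),(725-360,63)]];print(P)
```

```text
dowel top (array([492.5877605 , 223.67433546, 175.61601757]), np.float64(3.8342948442207536))
[[494.9 316.5]
 [543.1 139.3]
 [484.1 125.3]
 [434.4 298.2]] [489.13733251 219.84401603] [np.float64(183.7), np.float64(60.7), np.float64(179.9), np.float64(63.2)]
scene rim [[488.8 129.2]
 [546.5 146.2]
 [497.4 320.5]]
top [ 11  14  14  14 154] [397.48701299 235.29220779] [ 452.3162438  -169.60189981   90.        ] [ 452.8737796  -169.58076375   90.        ]
scene [ 11   8  18  15 204] [129.36764706 250.10784314] [ 453.18875455 -167.87655742   90.        ] [ 453.30466959 -168.19771291   90.        ]
[array([606.3, -93.7]), array([ 574.8, -291.6])]
```

Measurements agree: dowel top z is 175.6 (176 expected), the box edge is 200 mm, and the hole is 40 mm from the box centre at about (452.8,-169.2). The rack's x axis is at about 15.5°. I'll turn the jaw so it closes along rack x, clear of the neighbours.

Emit:
drive_tool(
  deltas=[
    [0, 0, 0, 0, 0, 0.1135, -1],
    [0, 0, 0, 0, 0, 0.1135, -1],
    [0, 0, 0, 0, 0, 0.1135, -1],
    [0, 0, 0, 0, 0, 0.1135, -1],
    [0, 0, 0, 0, 0, 0.1135, -1],
    [0, 0, 0, 0, 0, 0.1135, -1],
    [0, 0, 0, 0, 0, 0.1135, -1],
    [0, 0, 0, 0, 0, 0.1135, -1],
    [0, 0, 0, 0, 0, 0.1135, -1],
    [0, 0, 0, 0, 0, 0, -1],
  ],
  force=35,
)

```text
clock: 0.93
eef_pos: [158.1, 552.5, 205.0]
orientation: [[-0.266, 0.964, -0.0], [0.964, 0.266, -0.001], [-0.001, -0.001, -1.0]]
contact_force: [1.0, 0.5, -0.1]
width: 0.999
grasp_force: 0.0
```

```bash
cat >> h.py <<'E'
def need(p):
    s=bot.get_state(); R=np.array(s['orientation']); print('t',s['clock'],'pos',np.round(s['eef_pos'],1),'yaw y',np.degrees(np.arctan2(R[1,1],R[0,1])).round(1),'tilt',R[:2,2].round(4),'F',np.round(s['contact_force'],1),'w',round(s['width'],3),round(s['grasp_force'],1),'q',np.round(s['joint_pos'],2)); print('tool delta',(R.T@(np.array(p,float)-s['eef_pos'])).round(1))
E
python3 -c "
from h import *
need([492,223,205])"
```

```text
t 0.9333 pos [158.1 552.5 205. ] yaw y 15.4 tilt [-0.0003 -0.0009] F [ 1.   0.5 -0.1] w 0.999 0.0 q [ 1.17  0.28  1.51 -0.    1.36  0.9 ]
tool delta [-4.063e+02  2.344e+02  2.000e-01]
```

Emit:
drive_tool(
  deltas=[
    [-29, 16.7, 0, 0, 0, 0, -1],
    [-29, 16.7, 0, 0, 0, 0, -1],
    [-29, 16.7, 0, 0, 0, 0, -1],
    [-29, 16.7, 0, 0, 0, 0, -1],
    [-29, 16.7, 0, 0, 0, 0, -1],
    [-29, 16.7, 0, 0, 0, 0, -1],
    [-29, 16.7, 0, 0, 0, 0, -1],
    [-29, 16.7, 0, 0, 0, 0, -1],
    [-29, 16.7, 0, 0, 0, 0, -1],
    [-29, 16.7, 0, 0, 0, 0, -1],
  ],
)

```text
clock: 1.77
eef_pos: [397.4, 316.6, 205.4]
orientation: [[-0.27, 0.963, -0.0], [0.963, 0.27, 0.0], [0.0, -0.0, -1.0]]
contact_force: [0.3, -0.1, 0.3]
width: 0.998
grasp_force: 0.0
```

Emit:
drive_tool(
  deltas=[
    [-29, 16.7, 0, 0, 0, 0, -1],
    [-29, 16.7, 0, 0, 0, 0, -1],
    [-29, 16.7, 0, 0, 0, 0, -1],
    [-29, 16.7, 0, 0, 0, 0, -1],
    [0, 0, 0, 0, 0, 0, -1],
    [0, 0, 0, 0, 0, 0, -1],
  ],
)

```text
clock: 2.27
eef_pos: [492.8, 222.9, 204.9]
orientation: [[-0.266, 0.964, -0.001], [0.964, 0.266, -0.0], [0.0, -0.001, -1.0]]
contact_force: [-0.3, -0.2, 0.8]
width: 1.001
grasp_force: 0.0
```

```bash
python3 -c "
from h import *
need([492.3,223.3,127]); snap('scene','scene2.png')"
```

```text
t 2.2667 pos [492.8 222.9 204.9] yaw y 15.4 tilt [-0.0011 -0.    ] F [-0.3 -0.2  0.8] w 1.001 0.0 q [0.3  0.23 1.58 0.   1.34 0.03]
tool delta [ 0.5 -0.3 77.9]
```

View pics/scene2.png

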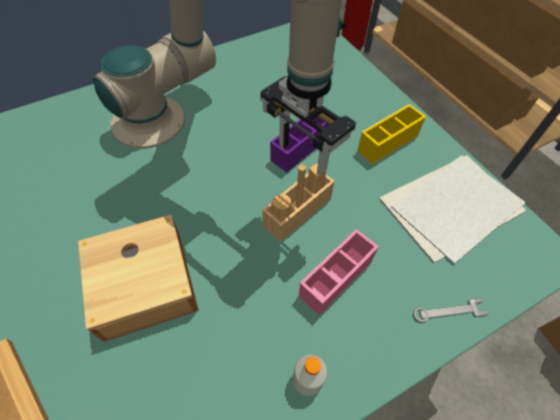

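The open fingers, at (285,145) and (323,172), straddle the dowel top at (302,168). The neighbours lie off the jaw line, so I'll go down and close.

Emit:
drive_tool(
  deltas=[
    [0, 0, 15, 0, 0, 0, -1],
    [0, 0, 15, 0, 0, 0, -1],
    [0, 0, 15, 0, 0, 0, -1],
    [0, 0, 15, 0, 0, 0, -1],
    [0, 0, 14, 0, 0, 0, -1],
    [0, 0, 4, 0, 0, 0, -1],
    [0, 0, 0, 0, 0, 0, -1],
  ],
)

```text
clock: 2.9
eef_pos: [490.1, 224.8, 126.5]
orientation: [[-0.27, 0.963, -0.003], [0.963, 0.27, -0.0], [0.0, -0.003, -1.0]]
contact_force: [-0.1, 0.1, -0.4]
width: 0.998
grasp_force: 0.0
```

Emit:
drive_tool(
  deltas=[
    [0, 0, 0, 0, 0, 0, 1],
    [0, 0, 0, 0, 0, 0, 1],
    [0, 0, 0, 0, 0, 0, 1],
    [0, 0, 0, 0, 0, 0, 1],
    [0, 0, 0, 0, 0, 0, 1],
    [0, 0, 0, 0, 0, 0, 1],
    [0, 0, 0, 0, 0, 0, 1],
    [0, 0, 0, 0, 0, 0, 1],
    [0, 0, 0, 0, 0, 0, 1],
    [0, 0, 0, 0, 0, 0, 1],
  ],
  force=35,
)

```text
clock: 3.73
eef_pos: [492.0, 224.0, 127.4]
orientation: [[-0.267, 0.964, -0.0], [0.964, 0.267, 0.0], [0.0, -0.0, -1.0]]
contact_force: [0.4, 0.4, -0.2]
width: 0.327
grasp_force: 0.0
```

Emit:
drive_tool(
  deltas=[
    [0, 0, 0, 0, 0, 0, 1],
    [0, 0, 0, 0, 0, 0, 1],
    [0, 0, 0, 0, 0, 0, 1],
    [0, 0, 0, 0, 0, 0, 1],
    [0, 0, 0, 0, 0, 0, 1],
    [0, 0, 0, 0, 0, 0, 1],
  ],
)

```text
clock: 4.23
eef_pos: [492.0, 224.1, 127.4]
orientation: [[-0.267, 0.964, 0.0], [0.964, 0.267, 0.0], [0.0, 0.0, -1.0]]
contact_force: [0.3, 0.5, -0.5]
width: 0.165
grasp_force: 35.0
```

Gripped at 15.5 mm, 35 N. Lifting straight up 130 mm.

Emit:
drive_tool(
  deltas=[
    [0, 0, -8, 0, 0, 0, 1],
    [0, 0, -14, 0, 0, 0, 1],
    [0, 0, -16, 0, 0, 0, 1],
    [0, 0, -16, 0, 0, 0, 1],
    [0, 0, -16, 0, 0, 0, 1],
    [0, 0, -16, 0, 0, 0, 1],
    [0, 0, -16, 0, 0, 0, 1],
    [0, 0, -16, 0, 0, 0, 1],
    [0, 0, -12, 0, 0, 0, 1],
    [0, 0, 0, 0, 0, 0, 1],
  ],
)

```text
clock: 5.07
eef_pos: [493.6, 224.6, 260.8]
orientation: [[-0.267, 0.964, 0.006], [0.964, 0.267, 0.002], [0.0, 0.006, -1.0]]
contact_force: [0.0, -0.4, -1.2]
width: 0.164
grasp_force: 35.0
```

```bash
python3 -c "
from h import *
need([452.8,-169.2,257])"
```

```text
t 5.0667 pos [493.6 224.6 260.8] yaw y 15.5 tilt [0.0058 0.0019] F [ 0.  -0.4 -1.2] w 0.164 35.0 q [0.3  0.2  1.48 0.   1.46 0.03]
tool delta [-368.5 -144.5    2.8]
```

Emit:
drive_tool(
  deltas=[
    [-14, -5.5, 0, 0, 0, 0, 1],
    [-28, -11, 0, 0, 0, 0, 1],
    [-28, -11, 0, 0, 0, 0, 1],
    [-28, -11, 0, 0, 0, 0, 1],
    [-28, -11, 0, 0, 0, 0, 1],
    [-28, -11, 0, 0, 0, 0, 1],
    [-28, -11, 0, 0, 0, 0, 1],
    [-28, -11, 0, 0, 0, 0, 1],
    [-28, -11, 0, 0, 0, 0, 1],
    [-28, -11, 0, 0, 0, 0, 1],
  ],
)

```text
clock: 5.9
eef_pos: [461.6, -61.4, 257.0]
orientation: [[-0.267, 0.964, -0.001], [0.964, 0.267, 0.0], [0.0, -0.001, -1.0]]
contact_force: [0.2, 0.1, -0.5]
width: 0.163
grasp_force: 35.0
```

Emit:
drive_tool(
  deltas=[
    [-28, -11, 0, 0, 0, 0, 1],
    [-28, -11, 0, 0, 0, 0, 1],
    [-26, -10, 0, 0, 0, 0, 1],
    [-14, -5, 0, 0, 0, 0, 1],
    [-6, -2, 0, 0, 0, 0, 1],
    [0, 0, 0, 0, 0, 0, 1],
    [0, 0, 0, 0, 0, 0, 1],
    [0, 0, 0, 0, 0, 0, 1],
  ],
)

```text
clock: 6.57
eef_pos: [452.0, -167.7, 257.3]
orientation: [[-0.268, 0.963, -0.0], [0.963, 0.268, 0.001], [0.001, 0.0, -1.0]]
contact_force: [-0.5, -0.5, 0.4]
width: 0.168
grasp_force: 35.0
```

Run:
```python
from h import *
need([452.8,-169.2,257])
c=snap('scene','s3.png');d=snap('top','t3.png')
for k in (c,d): print([proj(k,p).round(1).tolist() for p in((452.8,-169.2,136),(452.8,-169.2,306),(452.8,-169.2,90))])
def cr(i,x,y,w,h,k): return cv2.resize(i[y:y+h,x:x+w],(w*k,h*k),interpolation=cv2.INTER_CUBIC)
cv2.imwrite('pics/crop3.png',np.hstack([cr(cv2.imread('pics/s3.png'),75,150,130,180,3),cr(cv2.imread('pics/t3.png'),345,160,130,180,3)]))
```

```text
t 6.5667 pos [ 452.  -167.7  257.3] yaw y 15.6 tilt [-0.0002  0.001 ] F [-0.5 -0.5  0.4] w 0.168 35.0 q [-0.5   0.11  1.59  0.    1.44 -0.77]
tool delta [-1.6  0.4  0.3]
[[121.7, 239.3], [87.8, 188.3], [128.8, 250.1]]
[[402.7, 234.4], [427.1, 230.3], [397.3, 235.3]]
```

View pics/crop3.png

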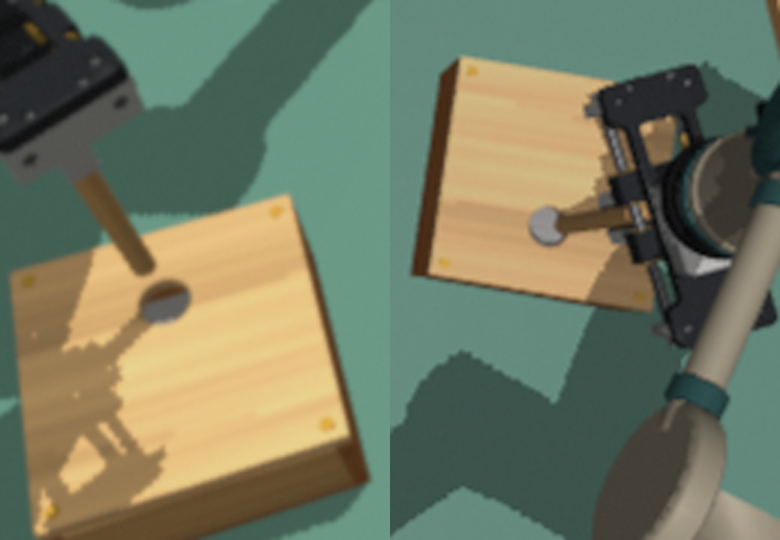

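The dowel hangs vertical, with its lower end at about scene (123.7,239.3) and top (402,236). That is within about 4 mm of predicted, against a 10 mm allowance. I'll trim about 3 mm and go in.

Emit:
drive_tool(
  deltas=[
    [-2.8, 0.8, 0, 0, 0, 0, 1],
    [0, 0, 10, 0, 0, 0, 1],
    [0, 0, 10, 0, 0, 0, 1],
    [0, 0, 10, 0, 0, 0, 1],
    [0, 0, 10, 0, 0, 0, 1],
    [0, 0, 10, 0, 0, 0, 1],
    [0, 0, 6, 0, 0, 0, 1],
    [0, 0, 6, 0, 0, 0, 1],
    [0, 0, 6, 0, 0, 0, 1],
    [0, 0, 0, 0, 0, 0, 1],
  ],
)

```text
clock: 7.5
eef_pos: [453.0, -171.1, 188.2]
orientation: [[-0.267, 0.964, -0.002], [0.964, 0.267, 0.001], [0.001, -0.001, -1.0]]
contact_force: [0.4, 0.5, 0.5]
width: 0.166
grasp_force: 35.0
```

Run:
```python
from h import *
need([453.5,-171,157.5])
c=snap('scene','s4.png');d=snap('top','t4.png')
def cr(i,x,y,w,h,k): return cv2.resize(i[y:y+h,x:x+w],(w*k,h*k),interpolation=cv2.INTER_CUBIC)
cv2.imwrite('pics/crop4.png',np.hstack([cr(cv2.imread('pics/s4.png'),75,180,130,130,3),cr(cv2.imread('pics/t4.png'),345,170,130,130,3)]))
```

```text
t 7.5 pos [ 453.  -171.1  188.2] yaw y 15.5 tilt [-0.0017  0.0011] F [0.4 0.5 0.5] w 0.166 35.0 q [-0.51  0.15  1.72  0.    1.28 -0.78]
tool delta [-0.1  0.6 30.7]
```

View pics/crop4.png

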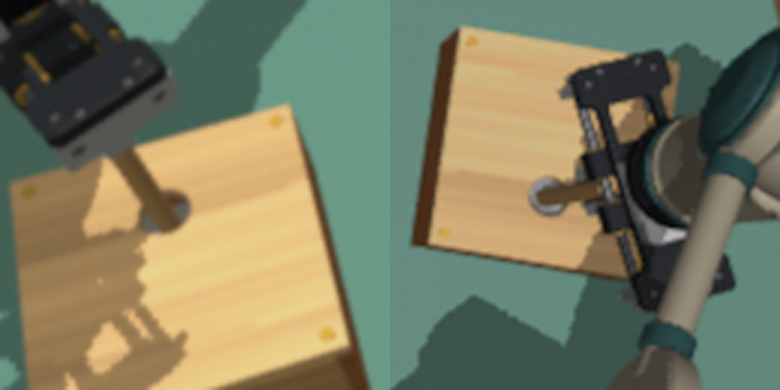

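The dowel is in the hole at crop (165,210), clear all round, with no contact force. Depth is about 23 mm. Next I'll push down slowly to about 54 mm.

Emit:
drive_tool(
  deltas=[
    [0, 0, 6, 0, 0, 0, 1],
    [0, 0, 6, 0, 0, 0, 1],
    [0, 0, 4, 0, 0, 0, 1],
    [0, 0, 3, 0, 0, 0, 1],
    [0, 0, 3, 0, 0, 0, 1],
    [0, 0, 3, 0, 0, 0, 1],
    [0, 0, 3, 0, 0, 0, 1],
    [0, 0, 3, 0, 0, 0, 1],
    [0, 0, 0, 0, 0, 0, 1],
    [0, 0, 0, 0, 0, 0, 1],
  ],
)

```text
clock: 8.43
eef_pos: [453.4, -171.4, 158.9]
orientation: [[-0.267, 0.964, -0.0], [0.964, 0.267, -0.0], [0.0, -0.0, -1.0]]
contact_force: [-1.8, -0.1, 5.8]
width: 0.165
grasp_force: 35.0
```

Emit:
drive_tool(
  deltas=[
    [0, 0, 0, 0, 0, 0, 1],
    [0, 0, 0, 0, 0, 0, 1],
    [0, 0, 0, 0, 0, 0, 1],
    [0, 0, 0, 0, 0, 0, 1],
    [0, 0, 0, 0, 0, 0, 1],
    [0, 0, 0, 0, 0, 0, 1],
  ],
)

```text
clock: 8.93
eef_pos: [453.4, -171.4, 159.0]
orientation: [[-0.267, 0.964, -0.0], [0.964, 0.267, -0.0], [-0.0, -0.0, -1.0]]
contact_force: [-1.4, -0.4, 6.0]
width: 0.164
grasp_force: 35.0
```

Run:
```python
from h import *
need([453,-171,257])
d=snap('top','t5.png');c=snap('scene','s5.png')
def cr(i,x,y,w,h,k): return cv2.resize(i[y:y+h,x:x+w],(w*k,h*k),interpolation=cv2.INTER_CUBIC)
cv2.imwrite('pics/crop5.png',np.hstack([cr(cv2.imread('pics/s5.png'),75,220,130,150,3),cr(cv2.imread('pics/t5.png'),345,150,130,150,3)]))
```

```text
t 8.9333 pos [ 453.4 -171.4  159. ] yaw y 15.5 tilt [-0.0001 -0.0001] F [-1.4 -0.4  6. ] w 0.164 35.0 q [-0.5   0.17  1.77 -0.    1.2  -0.78]
tool delta [  0.5  -0.3 -98. ]
```

View pics/crop5.png

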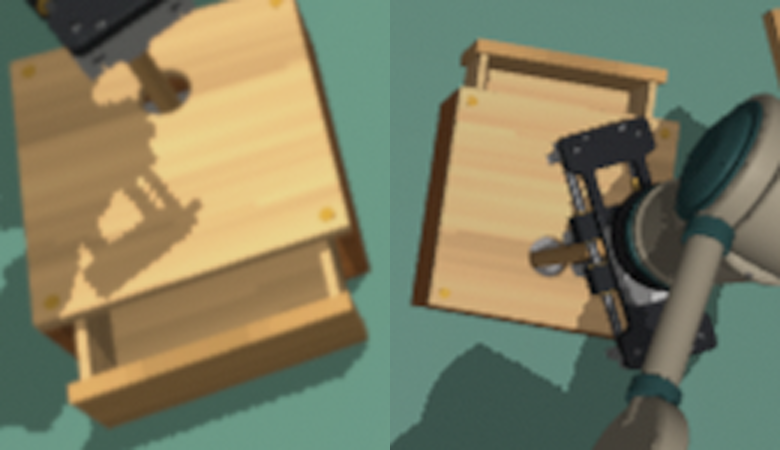

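The drawer has sprung out: its front is at crop (215,370) left and (565,60) right. I'll withdraw the dowel and return to the rack, where the grasp pose was (492,224).

Emit:
drive_tool(
  deltas=[
    [0, 0, -6, 0, 0, 0, 1],
    [0, 0, -12, 0, 0, 0, 1],
    [0, 0, -12, 0, 0, 0, 1],
    [0, 0, -12, 0, 0, 0, 1],
    [0, 0, -12, 0, 0, 0, 1],
    [0, 0, -12, 0, 0, 0, 1],
    [0, 0, -12, 0, 0, 0, 1],
    [0, 0, -12, 0, 0, 0, 1],
    [0, 0, -10, 0, 0, 0, 1],
    [0, 0, 0, 0, 0, 0, 1],
  ],
)

```text
clock: 9.87
eef_pos: [454.9, -172.0, 260.5]
orientation: [[-0.267, 0.964, 0.004], [0.964, 0.267, -0.002], [-0.003, 0.003, -1.0]]
contact_force: [0.3, -1.3, -0.2]
width: 0.161
grasp_force: 35.0
```

```bash
python3 -c "
from h import *
need([492,224,260])"
```

```text
t 9.8667 pos [ 454.9 -172.   260.5] yaw y 15.5 tilt [ 0.0038 -0.0019] F [ 0.3 -1.3 -0.2] w 0.161 35.0 q [-0.5   0.11  1.58  0.    1.44 -0.78]
tool delta [ 3.717e+02  1.416e+02 -1.000e-01]
```

Emit:
drive_tool(
  deltas=[
    [14, 5.4, 0, 0, 0, 0, 1],
    [28, 10.7, 0, 0, 0, 0, 1],
    [28, 10.7, 0, 0, 0, 0, 1],
    [28, 10.7, 0, 0, 0, 0, 1],
    [28, 10.7, 0, 0, 0, 0, 1],
    [28, 10.7, 0, 0, 0, 0, 1],
    [28, 10.7, 0, 0, 0, 0, 1],
    [28, 10.7, 0, 0, 0, 0, 1],
    [28, 10.7, 0, 0, 0, 0, 1],
    [28, 10.7, 0, 0, 0, 0, 1],
  ],
)

```text
clock: 10.7
eef_pos: [480.1, 113.6, 257.8]
orientation: [[-0.267, 0.964, -0.001], [0.964, 0.267, -0.0], [0.0, -0.001, -1.0]]
contact_force: [0.6, 0.6, -0.5]
width: 0.166
grasp_force: 35.0
```

Emit:
drive_tool(
  deltas=[
    [28, 10.7, 0, 0, 0, 0, 1],
    [28, 10.7, 0, 0, 0, 0, 1],
    [28, 10.7, 0, 0, 0, 0, 1],
    [16, 6, 0, 0, 0, 0, 1],
    [6, 2, 0, 0, 0, 0, 1],
    [0, 0, 0, 0, 0, 0, 1],
    [0, 0, 0, 0, 0, 0, 1],
    [0, 0, 0, 0, 0, 0, 1],
  ],
)

```text
clock: 11.37
eef_pos: [490.7, 223.7, 258.2]
orientation: [[-0.266, 0.964, -0.001], [0.964, 0.266, -0.001], [-0.001, -0.001, -1.0]]
contact_force: [-0.4, 0.0, 0.2]
width: 0.169
grasp_force: 35.0
```

Run:
```python
from h import *
need([492,223.5,127.4])
c=snap('scene','s6.png');d=snap('top','t6.png')
print(proj(c,(492,224,136)),proj(d,(492,224,136)))
def cr(i,x,y,w,h,k): return cv2.resize(i[y:y+h,x:x+w],(w*k,h*k),interpolation=cv2.INTER_CUBIC)
cv2.imwrite('pics/crop6.png',np.hstack([cr(cv2.imread('pics/s6.png'),235,110,130,140,3),cr(cv2.imread('pics/t6.png'),190,150,130,140,3)]))
```

```text
t 11.3667 pos [490.7 223.7 258.2] yaw y 15.4 tilt [-0.0005 -0.0009] F [-0.4  0.   0.2] w 0.169 35.0 q [ 0.3   0.2   1.48 -0.    1.46  0.03]
tool delta [ -0.5   1.3 130.8]
[300.1185013  178.82800533] [250.21724448 218.02180488]
```

View pics/crop6.png

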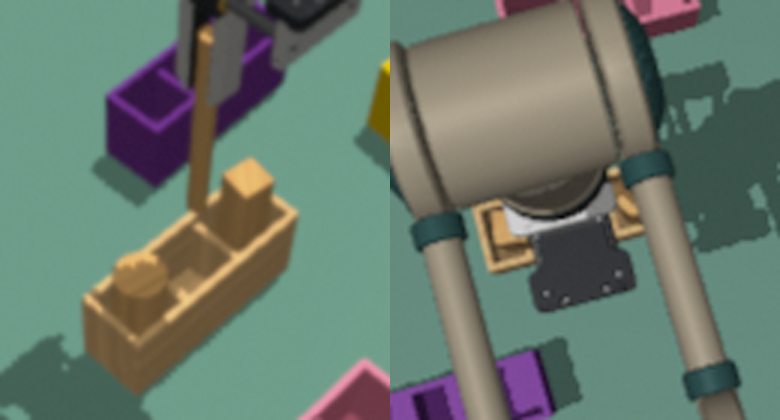

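The dowel's lower end is at scene (301,179) against a predicted (300,179), above the empty middle bay, so I'll lower it.

Emit:
drive_tool(
  deltas=[
    [0, 1, 14, 0, 0, 0, 1],
    [0, 0, 14, 0, 0, 0, 1],
    [0, 0, 14, 0, 0, 0, 1],
    [0, 0, 14, 0, 0, 0, 1],
    [0, 0, 14, 0, 0, 0, 1],
    [0, 0, 14, 0, 0, 0, 1],
    [0, 0, 14, 0, 0, 0, 1],
    [0, 0, 14, 0, 0, 0, 1],
    [0, 0, 8, 0, 0, 0, 1],
    [0, 0, 6, 0, 0, 0, 1],
  ],
)

```text
clock: 12.3
eef_pos: [491.5, 224.4, 131.7]
orientation: [[-0.266, 0.964, -0.001], [0.964, 0.266, -0.0], [-0.0, -0.001, -1.0]]
contact_force: [-0.3, -0.7, -0.3]
width: 0.165
grasp_force: 35.0
```

Emit:
drive_tool(
  deltas=[
    [0, 0, 2, 0, 0, 0, 1],
    [0, 0, 1, 0, 0, 0, 1],
    [0, 0, 0, 0, 0, 0, 1],
    [0, 0, 0, 0, 0, 0, 1],
  ],
)

```text
clock: 12.63
eef_pos: [492.3, 225.4, 130.2]
orientation: [[-0.267, 0.964, 0.001], [0.964, 0.267, 0.0], [0.0, 0.001, -1.0]]
contact_force: [-0.2, 0.5, 0.1]
width: 0.166
grasp_force: 35.0
```

Emit:
drive_tool(
  deltas=[
    [0, 0, 1, 0, 0, 0, 1],
    [0, 0, 1, 0, 0, 0, 1],
    [0, 0, 0.5, 0, 0, 0, 1],
    [0, 0, 0, 0, 0, 0, 1],
    [0, 0, 0, 0, 0, 0, 1],
  ],
)

```text
clock: 13.05
eef_pos: [492.1, 225.4, 127.4]
orientation: [[-0.267, 0.964, 0.001], [0.964, 0.267, 0.0], [0.0, 0.001, -1.0]]
contact_force: [-0.1, -0.2, 2.5]
width: 0.163
grasp_force: 35.0
```

It has touched the floor of the bay with 2.5 N. Releasing slowly, then going straight up.

Emit:
drive_tool(
  deltas=[
    [0, 0, 0, 0, 0, 0, 0.5],
    [0, 0, 0, 0, 0, 0, 0.3],
    [0, 0, 0, 0, 0, 0, 0.1],
    [0, 0, 0, 0, 0, 0, -0.2],
    [0, 0, 0, 0, 0, 0, -0.4],
    [0, 0, 0, 0, 0, 0, -0.6],
    [0, 0, 0, 0, 0, 0, -0.8],
    [0, 0, 0, 0, 0, 0, -1],
    [0, 0, 0, 0, 0, 0, -1],
    [0, 0, 0, 0, 0, 0, -1],
  ],
)

```text
clock: 13.88
eef_pos: [491.8, 225.2, 127.0]
orientation: [[-0.267, 0.964, 0.0], [0.964, 0.267, 0.0], [0.0, 0.0, -1.0]]
contact_force: [-0.1, 0.1, 0.3]
width: 0.837
grasp_force: 0.0
```

Emit:
drive_tool(
  deltas=[
    [0, 0, 0, 0, 0, 0, -1],
    [0, 0, 0, 0, 0, 0, -1],
    [0, 0, 0, 0, 0, 0, -1],
    [0, 0, 0, 0, 0, 0, -1],
    [0, 0, 0, 0, 0, 0, -1],
    [0, 0, 0, 0, 0, 0, -1],
  ],
)

```text
clock: 14.38
eef_pos: [491.8, 225.2, 127.0]
orientation: [[-0.267, 0.964, 0.0], [0.964, 0.267, 0.0], [0.0, 0.0, -1.0]]
contact_force: [0.2, 0.0, 0.7]
width: 0.999
grasp_force: 0.0
```

Emit:
drive_tool(
  deltas=[
    [0, 0, -8, 0, 0, 0, -1],
    [0, 0, -14, 0, 0, 0, -1],
    [0, 0, -16, 0, 0, 0, -1],
    [0, 0, -16, 0, 0, 0, -1],
    [0, 0, -16, 0, 0, 0, -1],
    [0, 0, -16, 0, 0, 0, -1],
    [0, 0, -16, 0, 0, 0, -1],
    [0, 0, -10, 0, 0, 0, -1],
    [0, 0, 0, 0, 0, 0, -1],
    [0, 0, 0, 0, 0, 0, -1],
  ],
)

```text
clock: 15.22
eef_pos: [492.0, 225.3, 239.4]
orientation: [[-0.267, 0.964, 0.001], [0.964, 0.267, 0.0], [0.0, 0.001, -1.0]]
contact_force: [0.2, 0.2, -0.3]
width: 1.002
grasp_force: 0.0
```

Run:
```python
from h import *
need([492,223.5,127.4]); snap('scene','s7.png')
```

```text
t 15.2167 pos [492.  225.3 239.4] yaw y 15.5 tilt [0.001  0.0004] F [ 0.2  0.2 -0.3] w 1.002 0.0 q [0.3  0.21 1.52 0.   1.42 0.03]
tool delta [ -1.7  -0.6 112. ]
```

View pics/s7.png

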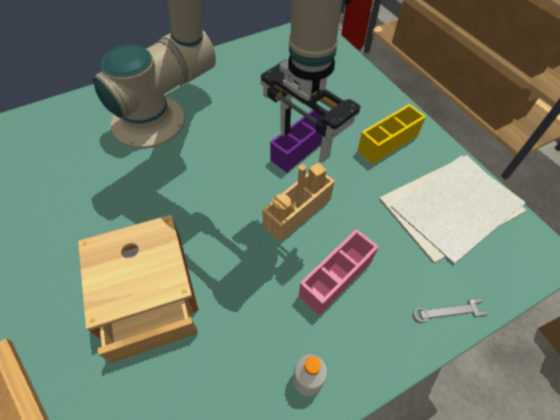

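The dowel stands in the middle bay with its top at (302,168), the drawer is out at (150,330), and everything else is undisturbed. The gripper is clear above the rack.

```bash
python3 -c "
from bench import bot
print(bot.hand_in())"
```

```text
the job is handed in; nothing more can be done
None
```

The drawer has sprung out, the dowel is standing back in the rack's middle bay with the gripper clear, and the job was handed in at about 15 s; no verdict came back.

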